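# Knock a proud shelf pin home

## Robot

A 6-joint arm with a two-finger parallel gripper is mounted at the origin on the work surface. World frame = base frame: x ahead of the robot, y to its left, z up, the work surface at z = 0. Lengths are in mm, angles in rad, forces in N, time in s.
With the tool pointing down it reaches from about 275 to 1000 mm from the base axis. Payload 8.4 kg.
Tool frame: the origin (TCP) lies on the centre line of the jaws, within the pads' length; the fingertips stand 17 mm ahead of it and the grasp point (between the pads) lies 2 mm behind it (r.tcp_to_tips is the z of the fingertips in the tool frame, in mm); z points along the fingers, y is the direction in which the jaws open and shut (so a half turn about z gives the same grasp; the last joint's range is limited). The gripper opens to 85 mm and grips with 20 to 120 N. Pads are 22 mm wide; open, the fingers measure 114 mm over their backs; the gripper's body (76 mm by 85 mm) begins 54 mm behind the grasp point. The pads swing forward as they close: fully open they stand 13 mm farther back than shut.
Start: joints at [-1.222, 0.353, 1.633, -0, 1.155, -0.002], TCP at [214.779, -586.939, 248.281] pointing down, gripper open.
Joint ranges: [-2.63, 2.63], [-0.92, 2.1], [0.06, 2.66], [-1.3, 4.44], [0, 2.69], [-3.02, 3.02]. Speed limits (rad/s): [2.22, 2.22, 2.79, 3.14, 3.14, 3.14].

## Interface

Orientations are given as [roll, pitch, yaw] about the fixed x, y, z axes, in that order (R = Rz(yaw) Ry(pitch) Rx(roll)).
In Python, from rig import r, cams, job gives the robot as it stands.
- The arm moves only by the tool drive_tool, never from a script. Its argument "deltas" is a list of rows, each a list of 4 numbers: the shift along the tool's x, y, z in cm, then the turn about the tool's z in rad. In form: [[x, y, z, roll], ...]. A call has 1 to 12 rows; each row shifts and turns the commanded pose from where the row before left it, along the tool's axes as they then stand; what a row does not reach is not made up. A row lasts 1/12 s, in which the tool goes at most 41.7 mm and 7.16 degrees, less where a joint would pass 70% of its speed; a pose out of reach is approached as far as the arm can. A call with a gripper value outside its range is refused whole. "jaw" is the closure, from 0 (fully open) to 1 (shut), set as the call begins (left out, the last holds). The fingers move at their own pace and stop on an object; "force" is the grip in N (left out, the last holds). Time passes only in rows, so rows that do not move let the fingers close. It gives the time, the measured TCP pose, the force and the opening at its end, in the units of the state.
- r.sense(): the state, without advancing time (a new reading comes with each control period).
- cams.grab_frame(name): name is "scene" or "top" or "wrist"; returns (picture, depth): 420x560x3 uint8, red, green, blue; 420x560 float32, mm along the optical axis (not along the pixel's ray), 0 where there is no reading.
- cams.camera_params(name): a dict with "fx", "fy", "cx", "cy" (pixels), "R" (3x3) and "t" (3): a world point X has camera coordinates R X + t. Camera axes: x right, y down, z forward; pixel columns grow to the right and rows downward; lengths in mm; the calibration is good to about 2 mm. A picture is of the moment at which its call begins: read the wrist's pose just before it. camera_params takes no time and is no camera call; for the wrist camera it gives the pose at the moment of the call.
- job.sign_off(): hands the job in, once; it reports no verdict.
The state is a dict: "clock": time; "qpos": joint angles; "qvel": joint speeds; "joint_efforts": joint torques, N m; "eef_pos": TCP position; "tcp_rot": TCP orientation; "contact_force": force on the tool from outside, world axes, zero at the start; "wrist_torque": the same for the moment, N m; "opening": opening from 0.0 (shut) to 1.0 (fully open).
Only numpy, scipy, OpenCV 4.12 (cv2) and the standard library are available. Lean on these libraries where they do the work, as an engineer would, in place of code of your own. Each camera call takes 0.05 s, during which the arm holds its last target. There are 200 camera calls.

## Task

One of the four push-in pins that hold the board of this low pantry shelf has worked up: first lift the kettle off and set it down upright on the bench. Draw the mallet out from under the shelf, put it down in the open on the bench, and take it again by its handle. Strike the raised pin down with the mallet until it is fully home like the other three, touching the pin with nothing else, then put the mallet down on the bench again; drop neither kettle nor mallet, and leave the jar and the tins where they are.

Things in the scene. Friction and masses are not known exactly. Their poses are not given: they have to be found in the camera images.
- stand: Low step shelf, fixed: pale chipboard deck 200 mm (its x) by 300 mm (its y), 16 mm thick, top 105 mm above the bench, on four galvanised corner legs (32 mm angle), open on all sides below. Origin: centre of its footprint at bench height; z up. Four pins at x = +-80, y = +-130 mm of this frame; the raised one can be at any corner. Place varies by some cm, yaw within 0.2 rad.
- fastener: The raised fastener: a grey bush (29 mm across, 1.5 mm high) in the deck with the black drive pin in it. Origin: on the pin's axis at the deck's top face (105 mm above the bench); it does not move when the pin goes down. The pin is part of this body.
- pin_top (a point): Centre of the top of the raised pin's black mushroom head (22 mm across, 5 mm thick, shank 9 mm); moves down with the pin. It starts 21 to 25 mm above the deck and is 7 mm above the deck when home, as the other three pins are.
- drive_pin (a joint): How far the pin has been driven down, m: starts between 0 and 0.004, fully home at its stop 0.018. Its split, sprung shank resists with 8 to 10 N and grips, so it stays where it was driven to; the mallet's weight does not move it. It wants a blow, the mallet coming down at about 0.1 m/s or more; several blows are fine.
- kettle: Stainless stovetop kettle, about 0.65 kg (varies), standing in the middle of the shelf. Origin: centre of its underside; z up. Body 170 mm across and 104 mm high, lid knob up to 126 mm; spout towards its +x, reaching 132 mm from the axis and 118 mm up. Fixed arch handle over the top in its x-z plane.
- kettle_handle (a point): Middle of the kettle's black handle grip, 185 mm above its underside: a level bar 100 mm long along the kettle's x, 20 mm thick along its y, 22 mm high, straight above the centre of mass, with 48 mm free below it.
- mallet: Rubber mallet, about 0.45 kg, standing on a face of its head beside the shelf's -y end, its level handle under the deck, out of reach. Black round head 60 mm across, 95 mm long along its z; origin: centre of the lower face. Centre of mass about 20 mm from the head's axis towards the handle. The head's side is 8 to 16 mm clear of the deck's edge at the start.
- mallet_head (a point): Centre of the mallet's head, 47.5 mm above the lower face, on its axis.
- mallet_handle (a point): Point on the handle's centre line, 110 mm from the head's axis, 47.5 mm above the lower face. The wooden handle runs from the head along the mallet's +x to 235 mm from the head's axis; 24 mm thick (its y), 30 mm high (its z).
- mallet_end (a point): Free end of the handle, 235 mm from the head's axis.
- preserve_jar: Bystander: glass jar with a steel cap, 80 mm across, 115 mm high, beyond the shelf. Origin: centre of its underside. Leave it alone.
- food_tin: Bystander: labelled tin, 75 mm across, 110 mm high, beyond the shelf. Origin: centre of its underside. Leave it alone.
- fish_tin: Bystander: low bare tin, 88 mm across, 45 mm high, beyond and to the right of the shelf. Origin: centre of its underside. Leave it alone.
There are look-alikes about, which are no part of the job. Leave any purple or red look-alike of the kettle alone.

How it is judged (in metres and radians):
On the way, in this order (a step that is already met when the one before it is completed fails the run):
1. the kettle has been set down upright on the bench and let go (height (world z) of kettle below 0.01 m and angle between kettle's own z axis and vertical below 0.1 rad and contact force between the fingers and kettle below 0.1 N), for 0.2 s.
2. the mallet has been drawn out, put down on the bench in the open and let go (height (world z) of each of mallet_head, mallet_end below 0.075 m and not (x of mallet_head in the frame of stand between -0.1 and 0.1 m and y of mallet_head in the frame of stand between -0.15 and 0.15 m) and not (x of mallet_handle in the frame of stand between -0.1 and 0.1 m and y of mallet_handle in the frame of stand between -0.15 and 0.15 m) and not (x of mallet_end in the frame of stand between -0.1 and 0.1 m and y of mallet_end in the frame of stand between -0.15 and 0.15 m) and contact force between the fingers and mallet below 0.1 N and linear speed of mallet below 0.03 m/s), for 0.2 s.
3. the pin is struck: it moves down at more than 0.06 m/s under the mallet, which is held by its handle (velocity of joint drive_pin above 0.06 m/s and contact force between mallet and fastener above 0.5 N and contact force between the fingers and mallet above 1 N and x of the grasp point in the frame of mallet above 0.04 m).
4. the pin is fully home (driven down more than 16.5 of its 18 mm) (value of joint drive_pin above 0.0165 m), for 0.2 s.
At the end, for the whole second after the job is handed in: Pin driven more than 16.5 of 18 mm; kettle at rest on the bench, underside under 10 mm up, tilt under 0.1 rad; mallet at rest on the bench, head and handle end under 75 mm up, not under the shelf; jar and tins within 30 mm of their start (value of joint drive_pin above 0.0165 m and height (world z) of kettle below 0.01 m and angle between kettle's own z axis and vertical below 0.1 rad and height (world z) of each of mallet_head, mallet_end below 0.075 m and not (x of mallet_head in the frame of stand between -0.1 and 0.1 m and y of mallet_head in the frame of stand between -0.15 and 0.15 m) and not (x of mallet_handle in the frame of stand between -0.1 and 0.1 m and y of mallet_handle in the frame of stand between -0.15 and 0.15 m) and not (x of mallet_end in the frame of stand between -0.1 and 0.1 m and y of mallet_end in the frame of stand between -0.15 and 0.15 m) and linear speed of each of kettle, mallet below 0.02 m/s and distance of each of preserve_jar, food_tin, fish_tin from where it was at the start of the episode below 0.03 m); the robot touches nothing.
It fails at once if the pin touched by the robot itself or by the kettle (contact force between any of the fingers, the arm, kettle and fastener above 1 N).
It fails at once if the kettle dropped: in the air between deck and bench without being held (contact force between the fingers and kettle below 0.2 N and height (world z) of kettle between 0.02 and 0.095 m).
It fails at once if the mallet dropped: in the air, more than about 40 mm up, without being held (contact force between the fingers and mallet below 0.2 N and height (world z) of mallet_head above 0.09 m and contact force between mallet and stand below 0.1 N and contact force between mallet and fastener below 0.1 N).
It fails at once if the kettle tipped by more than 0.5 rad (angle between kettle's own z axis and vertical above 0.5 rad).
It fails at once if the jar or a tin moved by more than 30 mm (distance of any of preserve_jar, food_tin, fish_tin from where it was at the start of the episode above 0.03 m).
It also fails if it takes over 72 s, if anything falls off the work surface, if the arm or the gripper's body presses on something with over 40 N, if the wrist force passes 120 N, or if a joint passes its speed limit or range.

## Working session

There is one attempt and no reset: what is moved stays moved. The work goes in short steps, Python scripts to look and compute and a tool call to move; the robot and the scene stay as the last step left them, time stands still between calls to the robot, and variables do not carry over. Pictures are saved under pics/ and viewed, about 8 in all and at most 12, crops included, and the job is handed in when it is done.

Besides the shell and the picture viewer there is one more tool, called after "Call:" by a JSON object that holds its "name" and its "arguments", one argument or row to a line. drive_tool: Moves the arm, as the interface text tells. Its arguments: {"type":"object","properties":{"deltas":{"type":"array"},"jaw":{"type":"number"},"force":{"type":"number"}},"required":["deltas"]}

```bash
ls; mkdir -p pics; python3 - <<'E'
from rig import r,cams,job
import cv2,numpy as np
print(r.sense())
for n in ["scene","top"]:
    im,d=cams.grab_frame(n); np.savez(f"{n}0.npz",im=im,d=d)
    cv2.imwrite(f"pics/{n}0.png",im[:,:,::-1])
    p=cams.camera_params(n); print(n,{k:np.round(v,3).tolist() for k,v in p.items()}, -np.array(p["R"]).T@np.array(p["t"]))
E
```

```text
pics
{'clock': 0.0, 'qpos': array([-1.22238565e+00,  3.53679673e-01,  1.63414692e+00, -2.21809891e-06,
        1.15519408e+00, -2.36819669e-03]), 'qvel': array([ 0.00088272,  0.00134399, -0.00065598,  0.0016438 , -0.0009432 ,
        0.00028093]), 'joint_efforts': array([-9.80195800e-04, -6.05234385e+01, -3.42068446e+01, -5.91985759e-05,
        9.01080522e-03, -4.90585739e-05]), 'eef_pos': array([ 214.62951279, -586.5023383 ,  247.53650436]), 'tcp_rot': array([-3.14016463e+00, -1.35384407e-06,  3.50779766e-01]), 'contact_force': array([-1.14757286, -0.1161684 ,  0.90004966]), 'wrist_torque': array([-0.06134488, -0.03000313,  0.02391363]), 'opening': 1.0003291903024853}
scene {'fx': 520.766, 'fy': 520.766, 'cx': 276.647, 'cy': 198.842, 'R': [[0.369, 0.929, 0.019], [0.659, -0.247, -0.71], [-0.656, 0.274, -0.703]], 't': [-335.378, -166.84, 1796.751]} [1411.64976328 -222.31195882 1151.71638656]
top {'fx': 479.195, 'fy': 479.195, 'cx': 281.395, 'cy': 206.233, 'R': [[0.007, -1.0, -0.001], [-0.994, -0.007, -0.112], [0.112, 0.002, -0.994]], 't': [140.457, 511.203, 1422.391]} [ 346.95829148  140.89020773 1471.06191805]
```

View pics/scene0.png

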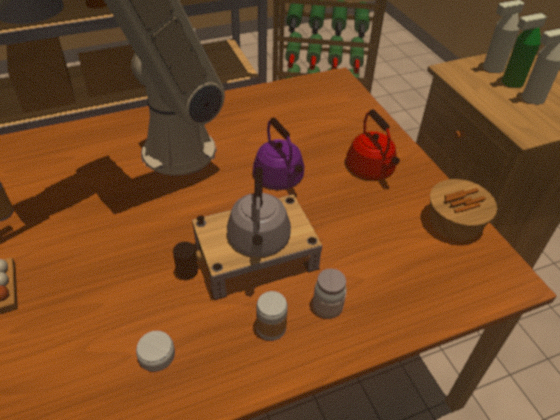

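View pics/top0.png

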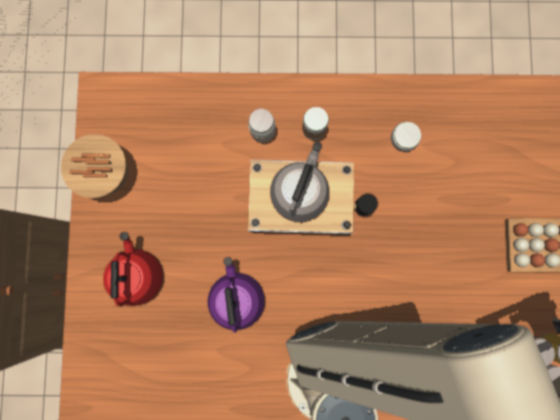

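The grey kettle on the shelf, (300,190) in top, is the one meant. The purple one at (236,300) and the red one at (133,277) are look-alikes on the bench. The raised pin looks like the one at scene (200,220), which is top (347,225). Next I measure, and confirm in one enlarged crop.

```bash
cat > h.py <<'E'
import numpy as np,cv2
from rig import r,cams,job
def ray(n,u,v,p=None):
    p=p or cams.camera_params(n); R=np.array(p["R"]);t=np.array(p["t"])
    return -R.T@t, R.T@np.array([(u-p["cx"])/p["fx"],(v-p["cy"])/p["fy"],1])
def onplane(n,u,v,z,p=None):
    c,d=ray(n,u,v,p); return c+d*(z-c[2])/d[2]
def cloud(n,d,p=None):
    p=p or cams.camera_params(n); R=np.array(p["R"]);t=np.array(p["t"])
    v,u=np.mgrid[:420,:560]; P=np.stack([(u-p["cx"])/p["fx"]*d,(v-p["cy"])/p["fy"]*d,d],-1)
    return (P-t)@R
def proj(n,X):
    p=cams.camera_params(n); q=np.array(p["R"])@X+p["t"]; return q[0]/q[2]*p["fx"]+p["cx"],q[1]/q[2]*p["fy"]+p["cy"]
def tri(u1,u2):
    a,d=ray("top",*u1);b,e=ray("scene",*u2)
    A=np.stack([d,-e],1);s=np.linalg.lstsq(A,b-a,rcond=None)[0]
    return (a+d*s[0]+b+e*s[1])/2, np.linalg.norm(a+d*s[0]-b-e*s[1])
E
python3 - <<'E'
from h import *
T=np.load("top0.npz");S=np.load("scene0.npz")
C=cloud("top",T["d"]);Cs=cloud("scene",S["d"])
for nm,(x0,x1,y0,y1) in dict(stand=(235,375,145,245)).items():
    m=np.zeros((420,560),bool);m[y0:y1,x0:x1]=1
    hsv=cv2.cvtColor(T["im"],cv2.COLOR_RGB2HSV)
    deck=m&(abs(C[...,2]-105)<8)
    P=C[deck][:,:2].astype(np.float32); print("deck z",np.median(C[deck][:,2]),cv2.minAreaRect(P))
    k=m&(C[...,2]>270); K=C[k]; print("kettle top",K.mean(0),K[:,2].max(),cv2.minAreaRect(K[:,:2].astype(np.float32)))
    k=m&(C[...,2]>185)&(C[...,2]<222); 
    print("kettle body",cv2.minEnclosingCircle(C[k][:,:2].astype(np.float32)))
    g=cv2.cvtColor(T["im"],cv2.COLOR_RGB2GRAY)
    for (u,v) in [(257,168),(347,170),(255,222),(347,225),(366,204)]:
        b=np.zeros((420,560),bool);b[v-13:v+14,u-13:u+14]=1;b&=g<60
        q=C[b]; print(u,v,b.sum(),np.argwhere(b).mean(0)[::-1],np.median(q,0),np.percentile(q[:,2],90))
def crop(im,x0,x1,y0,y1,w=400): return cv2.resize(im[y0:y1,x0:x1],(w,int(w*(y1-y0)/(x1-x0))),interpolation=cv2.INTER_CUBIC)
a=crop(T["im"],235,385,135,245);b=crop(S["im"],165,335,160,300)
h=max(a.shape[0],b.shape[0]);o=np.zeros((h,800,3),np.uint8);o[:a.shape[0],:400]=a;o[:b.shape[0],400:]=b
cv2.imwrite("pics/crop1.png",np.clip(o[:,:,::-1]*1.6,0,255))
E
```

```text
deck z 103.17370142149751 ((531.5111083984375, 58.544097900390625), (358.4922790527344, 205.53907775878906), 88.95658874511719)
kettle top [516.56632269  99.56084584 427.95351294] 1471.061918053611 ((478.27490234375, 112.920166015625), (25.2520694732666, 267.3346862792969), 72.57979583740234)
kettle body ((565.9631958007812, 82.97016906738281), 98.00961303710938)<stdin>:15: RuntimeWarning: Mean of empty slice.
  ret = um.true_divide(
  return _methods._mean(a, axis=axis, dtype=dtype,
Traceback (most recent call last):
IndexError: index -1 is out of bounds for axis 0 with size 0
```

```bash
python3 - <<'E'
from h import *
T=np.load("top0.npz");S=np.load("scene0.npz")
C=cloud("top",T["d"]);C[T["d"]==0]=np.nan
Cs=cloud("scene",S["d"]);Cs[S["d"]==0]=np.nan
def comps(n,D,C):
    g=cv2.cvtColor(D["im"],cv2.COLOR_RGB2GRAY);return g
g=comps("top",T,C)
for n,D,CC,pts in [("top",T,C,[(257,168),(347,170),(255,222),(347,225),(366,204)]),("scene",S,Cs,[(290,202),(312,240),(222,267),(200,220),(185,258)])]:
    g=cv2.cvtColor(D["im"],cv2.COLOR_RGB2GRAY)
    for (u,v) in pts:
        w=g[v-9:v+10,u-9:u+10].astype(float); th=(w.min()+np.median(w))/2; ys,xs=np.where(w<th)
        z=CC[v-9:v+10,u-9:u+10][w<th]
        print(n,u,v,w.min(),np.median(w),len(ys),(xs.mean()+u-9).round(1),(ys.mean()+v-9).round(1),np.nanmedian(z,0).round(0),np.nanpercentile(z[:,2],[20,80]).round(0))
for n,CC in [("top",C),("scene",Cs)]:
    x,y,z=CC[...,0],CC[...,1],CC[...,2]
    m=(x>380)&(x<720)&(y>-150)&(y<260)
    d=m&(abs(z-105)<6); print("deck",n,d.sum(),np.median(z[d]),cv2.minAreaRect(CC[d][:,:2].astype(np.float32)))
    k=m&(z>265)&(z<310); print("grip",k.sum(),CC[k].mean(0),CC[k].max(0),cv2.minAreaRect(CC[k][:,:2].astype(np.float32)))
    k=m&(z>160)&(z<212); print("body",k.sum(),cv2.minEnclosingCircle(CC[k][:,:2].astype(np.float32)))
def crop(im,x0,x1,y0,y1,w=400): return cv2.resize(im[y0:y1,x0:x1],(w,int(w*(y1-y0)/(x1-x0))),interpolation=cv2.INTER_CUBIC)
a=crop(T["im"],235,385,135,245);b=crop(S["im"],165,335,160,300)
h=max(a.shape[0],b.shape[0]);o=np.zeros((h,800,3),np.uint8);o[:a.shape[0],:400]=a;o[:b.shape[0],400:]=b
cv2.imwrite("pics/crop1.png",np.clip(o[:,:,::-1]*1.6,0,255))
E
```

```text
top 257 168 76.0 174.0 43 256.5 167.3 [614. 215. 109.] [107. 111.]
top 347 170 66.0 173.0 43 346.3 169.3 [610. -42. 110.] [107. 113.]
top 255 222 83.0 180.0 67 254.2 223.5 [453. 220. 106.] [ 30. 110.]
top 347 225 62.0 155.0 62 345.5 227.6 [445. -41. 125.] [ 77. 128.]
top 366 204 23.0 44.0 32 360.2 210.8 [492. -87.  72.] [57. 86.]
scene 290 202 25.0 117.0 45 290.6 198.2 [455. 219. 107.] [  2. 111.]
scene 312 240 35.0 117.0 62 313.6 243.0 [623. 215. 109.] [ 95. 112.]
scene 222 267 30.0 126.0 98 220.9 270.4 [620. -40. 106.] [ 92. 111.]
scene 200 220 25.0 99.0 53 200.2 219.9 [452. -42. 125.] [107. 129.]
scene 185 258 21.0 36.0 35 187.4 262.1 [ 540. -105.   71.] [57. 80.]
deck top 3993 103.42130685763026 ((572.6439208984375, 63.71258544921875), (346.3536376953125, 287.95770263671875), 88.8033676147461)
grip 374 [537.34212073  94.60395589 294.72904472] [604.28366848 121.91880764 305.03571668] ((539.496337890625, 93.71739196777344), (19.827171325683594, 139.58059692382812), 68.64004516601562)
body 2066 ((555.3743286132812, 85.63938903808594), 94.37653350830078)
deck scene 3506 104.94796967445807 ((531.6585693359375, 51.69905090332031), (370.6848449707031, 210.8248748779297), 88.99320983886719)
grip 312 [556.59839688  85.85335294 295.30272143] [608.44853641 115.65218241 306.9725295 ] ((552.213623046875, 87.55134582519531), (19.469322204589844, 121.53663635253906), 69.5176773071289)
body 1860 ((572.958740234375, 87.55583953857422), 96.99600982666016)[ WARN:0@0.562] global loadsave.cpp:1063 imwrite_ Unsupported depth image for selected encoder is fallbacked to CV_8U.
```

View pics/crop1.png

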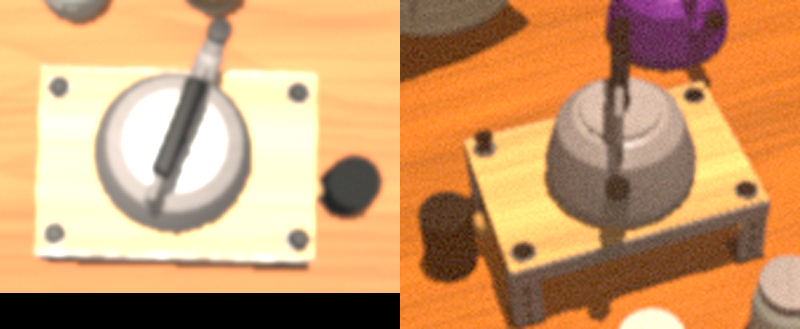

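The crop confirms it. The raised pin is the near-right one, crop right (484,140), at about (449,-42) with its top near z 128. The other three sit near z 110. The kettle to move is the grey one. Next I lift and turn the tool, then look with the wrist camera.

Call:
{"name": "drive_tool", "arguments": {
  "deltas": [
    [0,0,-2,-0.12],
    [0,0,-2,-0.12],
    [0,0,-2,-0.12],
    [0,0,-2,-0.12],
    [0,0,-2,-0.12],
    [0,0,-2,-0.12],
    [0,0,-2,-0.12],
    [0,0,-2,-0.12],
    [0,0,-2,-0.12],
    [0,0,-2,-0.12],
    [0,0,-2,-0.12],
    [0,0,-1,-0.12]
  ],
  "jaw": 0
}}

```text
clock: 1.1
eef_pos: [214.9, -587.2, 480.6]
tcp_rot: [3.141, 0.002, 1.797]
contact_force: [-0.0, -0.0, 1.1]
opening: 0.999
```

Call:
{"name": "drive_tool", "arguments": {
  "deltas": [
    [0,0,0,-0.12],
    [0,0,0,-0.12],
    [0,0,0,-0.12],
    [0,0,0,-0.12],
    [0,0,0,-0.12],
    [0,0,0,-0.12],
    [0,0,0,-0.12],
    [0,0,0,-0.12],
    [0,0,0,0]
  ]
}}

```text
clock: 1.85
eef_pos: [214.7, -586.8, 477.8]
tcp_rot: [3.141, -0.001, 2.756]
contact_force: [-0.3, -1.0, -0.2]
opening: 1.001
```

```bash
cat >> h.py <<'E'
from scipy.spatial.transform import Rotation as Ro
def need(tgt,yaw=None):
    s=r.sense();R=Ro.from_euler("xyz",s["tcp_rot"]).as_matrix()
    print("at",s["eef_pos"].round(1),s["tcp_rot"].round(3),"q",s["qpos"].round(2),"need cm",(R.T@(np.array(tgt)-s["eef_pos"])/10).round(2), "turn",None if yaw is None else round(s["tcp_rot"][2]-yaw,3))
E
python3 - <<'E'
from h import *
need([480,0,480],2.77)
p=cams.camera_params("wrist");s=r.sense();R=Ro.from_euler("xyz",s["tcp_rot"]).as_matrix()
c=-np.array(p["R"]).T@p["t"]; print("cam in tool",R.T@(c-s["eef_pos"]),(R.T@np.array(p["R"]).T).round(2),p["fx"])
E
```

```text
at [ 214.7 -586.8  477.8] [ 3.141e+00 -1.000e-03  2.756e+00] q [-1.22  0.23  1.31 -0.    1.6  -2.41] need cm [-2.53 64.35 -0.18] turn -0.014
cam in tool [  71.16606441    0.83801305 -125.65424278] [[ 0.   -0.96 -0.28]
 [ 1.    0.   -0.  ]
 [ 0.   -0.28  0.96]] 295.12954250294507
```

Call:
{"name": "drive_tool", "arguments": {
  "deltas": [
    [-0.2,4,0,0],
    [-0.2,4,0,0],
    [-0.2,4,0,0],
    [-0.2,4,0,0],
    [-0.2,4,0,0],
    [-0.2,4,0,0],
    [-0.2,4,0,0],
    [-0.2,4,0,0],
    [-0.2,4,0,0],
    [-0.2,4,0,0],
    [-0.2,4,0,0],
    [-0.2,4,0,0]
  ]
}}

```text
clock: 2.85
eef_pos: [420.0, -150.3, 478.3]
tcp_rot: [-3.142, 0.0, 2.746]
contact_force: [0.4, 0.4, 1.0]
opening: 1.002
```

Call:
{"name": "drive_tool", "arguments": {
  "deltas": [
    [0,4,0,0],
    [0,4,0,0],
    [0,4,0,0],
    [0,4,0,0],
    [0,0,0,0],
    [0,0,0,0]
  ]
}}

```text
clock: 3.35
eef_pos: [481.0, -2.5, 477.8]
tcp_rot: [-3.141, -0.001, 2.751]
contact_force: [-0.1, -0.2, -0.2]
opening: 0.998
```

```bash
cat >> h.py <<'E'
def wgrab(name):
    p=cams.camera_params("wrist");im,d=cams.grab_frame("wrist")
    np.savez(name+".npz",im=im,d=d,**{k:np.array(v) for k,v in p.items()})
    cv2.imwrite(f"pics/{name}.png",im[:,:,::-1]); return im,d,p
E
python3 - <<'E'
from h import *
im,d,p=wgrab("w1")
need([535,88,480],2.77)
C=cloud("wrist",d,p);C[d==0]=np.nan
x,y,z=C[...,0],C[...,1],C[...,2]
m=(x>380)&(x<720)&(y>-150)&(y<260)
k=m&(z>285)&(z<312); print("grip",k.sum(),C[k].mean(0),C[k].max(0),cv2.minAreaRect(C[k][:,:2].astype(np.float32)))
k=m&(abs(z-105)<6);print("deck",np.median(z[k]),cv2.minAreaRect(C[k][:,:2].astype(np.float32)))
k=m&(abs(z-95)<6)&(y<-68);print("head",np.median(z[k]),k.sum(),cv2.minEnclosingCircle(C[k][:,:2].astype(np.float32)))
E
```

```text
at [480.7  -3.8 477.9] [-3.141e+00 -1.000e-03  2.750e+00] q [-0.01 -0.02  1.59 -0.    1.57 -1.19] need cm [-1.52 10.56 -0.22] turn -0.02
grip 1910 [536.53752037  93.51522324 298.10999833] [595.83287752 119.42397759 303.19336179] ((541.7841796875, 94.15343475341797), (20.87529754638672, 115.1346664428711), 68.48523712158203)
deck 104.99796457441477 ((574.4077758789062, 87.90887451171875), (300.55975341796875, 287.295166015625), 89.01727294921875)
head 95.04452372961148 834 ((515.5588989257812, -105.48689270019531), 29.586393356323242)
```

View pics/w1.png

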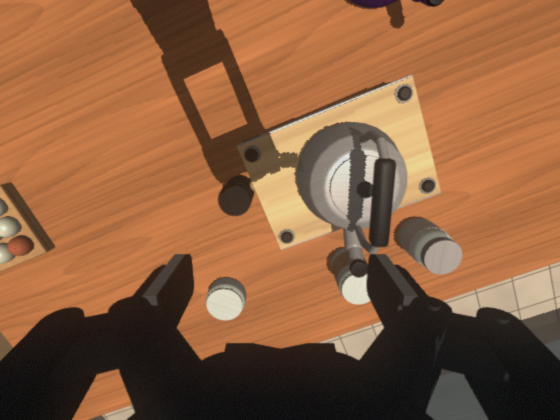

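The wrist view shows the grey kettle's grip at (382,203), the mallet head at (235,196) and the raised pin at (252,155). I refine the grip centre by colour.

```bash
python3 - <<'E'
from h import *
D=np.load("w1.npz");im,d=D["im"],D["d"];p={k:D[k] for k in("fx","fy","cx","cy","R","t")}
g=im.max(2);m=((g<60)*255).astype(np.uint8);m[:150]=0;m[255:]=0;m[:,:355]=0;m[:,405:]=0
m=cv2.morphologyEx(m,cv2.MORPH_OPEN,np.ones((9,9),np.uint8))
n,l,s,c=cv2.connectedComponentsWithStats(m);i=1+s[1:,4].argmax();ys,xs=np.where(l==i)
rect=cv2.minAreaRect(np.stack([xs,ys],1).astype(np.float32));print(rect)
P=np.array([onplane("wrist",u,v,301,p)[:2] for u,v in zip(xs,ys)],np.float32);print(cv2.minAreaRect(P),P.mean(0))
C=cloud("wrist",d,p);print(np.nanmedian(C[ys,xs],0))
k=(C[...,2]>291)&(C[...,2]<306)&(abs(C[...,0]-540)<90)&(abs(C[...,1]-94)<80)
print(cv2.minAreaRect(C[k][:,:2].astype(np.float32)))
# body widest points at different heights
for z0,z1 in [(110,130),(130,150),(150,170),(170,190)]:
    q=C[(C[...,2]>z0)&(C[...,2]<z1)&(abs(C[...,0]-540)<120)&(abs(C[...,1]-94)<110)][:,:2]
    A=np.c_[2*q,np.ones(len(q))];b=(q**2).sum(1);w=np.linalg.lstsq(A,b,rcond=None)[0];print(z0,len(q),w[:2],np.sqrt(w[2]+w[0]**2+w[1]**2))
E
```

```text
((363.5, 189.0), (12.0, 11.0), 90.0)
((515.674072265625, 79.0284652709961), (11.600711822509766, 13.699102401733398), 71.92066955566406) [515.6745   79.18185]
[538.83895807  91.80740487 230.74245262]
((539.9765014648438, 94.86605834960938), (20.87529754638672, 100.09879302978516), 68.48523712158203)
110 86 [541.7847538   93.92817411] 84.48001755546476
130 509 [541.55872376  93.79256227] 82.41192049005453
150 686 [542.09715414  94.06506962] 78.0515277540954
170 929 [548.67189284  95.82568142] 77.5936343890933
```

```bash
python3 - <<'E'
from h import *
need([540.5,94.5,288],2.767)
E
```

```text
at [480.7  -3.8 477.9] [-3.141e+00 -1.000e-03  2.750e+00] q [-0.01 -0.02  1.59 -0.    1.57 -1.19] need cm [-1.79 11.38 18.98] turn -0.017
```

Call:
{"name": "drive_tool", "arguments": {
  "deltas": [
    [-0.6,3.8,0,-0.017],
    [-0.6,3.8,0,0],
    [-0.6,3.8,0,0],
    [0,0,2.5,0],
    [0,0,2.5,0],
    [0,0,2.5,0],
    [0,0,0,0],
    [0,0,0,0]
  ]
}}

```text
clock: 4.07
eef_pos: [539.2, 93.4, 402.9]
tcp_rot: [-3.14, -0.002, 2.765]
contact_force: [0.3, 0.4, 0.4]
opening: 1.003
```

```bash
python3 - <<'E'
from h import *
need([540.5,94.5,288],2.767)
E
```

```text
at [539.2  93.4 402.9] [-3.140e+00 -2.000e-03  2.765e+00] q [ 0.17  0.12  1.6  -0.    1.43 -1.02] need cm [-0.1   0.17 11.49] turn -0.002
```

Call:
{"name": "drive_tool", "arguments": {
  "deltas": [
    [-0.1,0.1,2.3,0],
    [0,0,2.3,0],
    [0,0,2.3,0],
    [0,0,2.3,0],
    [0,0,2.3,0],
    [0,0,0,0],
    [0,0,0,0]
  ]
}}

```text
clock: 4.65
eef_pos: [541.5, 94.8, 289.6]
tcp_rot: [3.142, 0.0, 2.766]
contact_force: [0.5, 0.6, -0.4]
opening: 0.998
```

Call:
{"name": "drive_tool", "arguments": {
  "deltas": [
    [0,0,0,0],
    [0,0,0,0],
    [0,0,0,0],
    [0,0,0,0],
    [0,0,0,0],
    [0,0,0,0],
    [0,0,0,0],
    [0,0,0,0]
  ],
  "jaw": 1,
  "force": 70
}}

```text
clock: 5.32
eef_pos: [541.1, 95.0, 288.9]
tcp_rot: [-3.141, 0.001, 2.768]
contact_force: [-2.4, -3.0, 6.0]
opening: 0.225
```

Call:
{"name": "drive_tool", "arguments": {
  "deltas": [
    [0,0,-0.5,0],
    [0,0,-1,0],
    [0,0,-1.5,0],
    [0,0,-1.5,0],
    [0,0,0,0],
    [0,0,0,0]
  ]
}}

```text
clock: 5.82
eef_pos: [541.2, 95.6, 333.7]
tcp_rot: [3.141, 0.001, 2.768]
contact_force: [-0.4, 0.2, -7.9]
opening: 0.221
```

```bash
python3 - <<'E'
from h import *
need([575,400,300],2.767)
E
```

```text
at [541.2  95.6 333.7] [3.141e+00 1.000e-03 2.768e+00] q [ 0.17  0.16  1.69  0.    1.28 -1.03] need cm [ 7.97 29.57  3.38] turn 0.001
```

Call:
{"name": "drive_tool", "arguments": {
  "deltas": [
    [0.4,1.4,0,0],
    [0.7,2.6,0,0],
    [0.7,2.6,0,0],
    [0.7,2.6,0,0],
    [0.7,2.6,0,0],
    [0.7,2.6,0,0],
    [0.7,2.6,0,0],
    [0.7,2.6,0,0],
    [0.7,2.6,0,0],
    [0.7,2.6,0,0],
    [0.7,2.6,0,0],
    [0.5,2.2,0,0]
  ]
}}

```text
clock: 6.82
eef_pos: [574.7, 401.6, 331.1]
tcp_rot: [-3.14, -0.002, 2.768]
contact_force: [1.0, -0.7, -7.1]
opening: 0.223
```

Call:
{"name": "drive_tool", "arguments": {
  "deltas": [
    [0,0,1,0],
    [0,0,2,0],
    [0,0,2.3,0],
    [0,0,2.3,0],
    [0,0,2.3,0],
    [0,0,2,0],
    [0,0,1,0],
    [0,0,0.7,0],
    [0,0,0,0],
    [0,0,0,0]
  ]
}}

```text
clock: 7.65
eef_pos: [575.8, 400.0, 197.6]
tcp_rot: [3.141, 0.0, 2.768]
contact_force: [0.1, 0.4, -6.6]
opening: 0.218
```

```bash
python3 - <<'E'
from h import *
need([575,400,184],2.767)
im,d=cams.grab_frame("scene");cv2.imwrite("pics/scene1.png",im[:,:,::-1])
E
```

```text
at [575.8 400.  197.6] [3.141 0.    2.768] q [ 0.61  0.51  1.5   0.    1.13 -0.59] need cm [ 0.07 -0.03  1.36] turn 0.001
```

View pics/scene1.png

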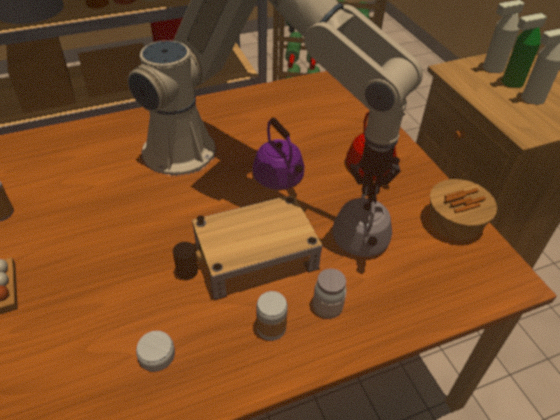

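The kettle hangs upright over clear bench at (362,228). The shelf is clear and the raised pin shows at (200,218). I lower it.

Call:
{"name": "drive_tool", "arguments": {
  "deltas": [
    [0,0,0.5,0],
    [0,0,0.4,0],
    [0,0,0.2,0],
    [0,0,0.1,0],
    [0,0,0.1,0],
    [0,0,0,0],
    [0,0,0,0]
  ]
}}

```text
clock: 8.28
eef_pos: [575.6, 399.9, 184.4]
tcp_rot: [3.141, 0.0, 2.768]
contact_force: [0.7, 0.2, -6.6]
opening: 0.225
```

Call:
{"name": "drive_tool", "arguments": {
  "deltas": [
    [0,0,0.1,0],
    [0,0,0.1,0],
    [0,0,0,0],
    [0,0,0,0]
  ]
}}

```text
clock: 8.62
eef_pos: [575.8, 399.9, 184.0]
tcp_rot: [3.141, 0.001, 2.768]
contact_force: [-3.2, -3.8, 5.8]
opening: 0.229
```

Force reversed, so the kettle is on the bench. I open and then rise.

Call:
{"name": "drive_tool", "arguments": {
  "deltas": [
    [0,0,0,0],
    [0,0,0,0],
    [0,0,0,0],
    [0,0,0,0],
    [0,0,0,0],
    [0,0,0,0]
  ],
  "jaw": 0
}}

```text
clock: 9.12
eef_pos: [575.6, 399.9, 182.3]
tcp_rot: [3.141, 0.0, 2.768]
contact_force: [0.7, 0.6, -0.2]
opening: 0.999
```

Call:
{"name": "drive_tool", "arguments": {
  "deltas": [
    [0,0,-1,0],
    [0,0,-2,0],
    [0,0,-3,0],
    [0,0,-3,0],
    [0,0,-3,0],
    [0,0,-3,0],
    [0,0,-2,0],
    [0,0,0,0]
  ]
}}

```text
clock: 9.78
eef_pos: [577.1, 400.9, 359.1]
tcp_rot: [3.134, 0.005, 2.768]
contact_force: [0.2, -0.4, 0.7]
opening: 1.001
```

```bash
python3 - <<'E'
from h import *
# top: check kettle and now-uncovered mallet/pins
im,d=cams.grab_frame("top");np.savez("top1.npz",im=im,d=d)
C=cloud("top",d);q=C[(C[...,2]>160)&(C[...,2]<205)&(abs(C[...,0]-575)<130)&(abs(C[...,1]-400)<110)]
print(len(q),q.min(0),q.max(0)); k=C[(C[...,2]>65)&(C[...,2]<115)&(abs(C[...,0]-575)<110)&(abs(C[...,1]-400)<100)];print(cv2.minEnclosingCircle(k[:,:2].astype(np.float32)),k[:,2].max())
need([460,-180,400],3.14)
E
```

```text
133 [535.95652436 368.70248679 161.82279749] [638.80990109 420.43423746 197.41393716]
((608.5032348632812, 398.504150390625), 90.88665771484375) 114.57789924720066
at [576.4 400.5 356.2] [3.137e+00 3.000e-03 2.768e+00] q [ 0.61  0.4   1.33  0.    1.41 -0.59] need cm [-10.37 -58.27  -4.63] turn -0.372
```

Kettle placed upright: handle top z 197, axis near (575,400). Next is the mallet head.

Call:
{"name": "drive_tool", "arguments": {
  "deltas": [
    [-1,-4,0,0.12],
    [-0.5,-4,0,0.12],
    [0,-4,0,0.12],
    [0.5,-4,0,0.12],
    [1,-3.9,0,0.12],
    [1.4,-3.7,0,0.12],
    [1.8,-3.5,0,0.12],
    [2.2,-3.3,0,0.12],
    [2.6,-3,0,0.12],
    [2.9,-2.7,0,0.117],
    [0,0,0,0],
    [0,0,0,0]
  ]
}}

```text
clock: 10.83
eef_pos: [291.0, 282.7, 351.8]
tcp_rot: [-3.141, 0.001, 1.606]
contact_force: [0.1, 0.3, -0.2]
opening: 0.996
```

```bash
python3 - <<'E'
from h import *
need([515.5,-105.5,250],1.571)
E
```

```text
at [291.  282.7 351.8] [-3.141e+00  1.000e-03  1.606e+00] q [ 0.77 -0.1   1.93 -0.    1.32  0.73] need cm [-39.57  21.09  10.19] turn 0.035
```

Call:
{"name": "drive_tool", "arguments": {
  "deltas": [
    [-2,1,0,0.035],
    [-3.7,2,0,0],
    [-3.7,2,0,0],
    [-3.7,2,0,0],
    [-3.7,2,0,0],
    [-3.7,2,0,0],
    [-3.7,2,0,0],
    [-3.7,2,0,0],
    [-3.7,2,0,0],
    [-3.7,2,0,0],
    [-3,1.5,0,0],
    [-1,0.5,0,0]
  ]
}}

```text
clock: 11.83
eef_pos: [501.0, -113.6, 351.3]
tcp_rot: [-3.141, 0.002, 1.564]
contact_force: [-0.2, -0.6, 0.0]
opening: 1.0
```

Call:
{"name": "drive_tool", "arguments": {
  "deltas": [
    [0,0,0,0],
    [0,0,0,0]
  ]
}}

```text
clock: 12.0
eef_pos: [499.2, -109.1, 351.4]
tcp_rot: [-3.14, -0.001, 1.565]
contact_force: [-0.1, 0.9, -0.4]
opening: 1.002
```

```bash
python3 - <<'E'
from h import *
im,d,p=wgrab("w2")
need([515.5,-105.5,72],1.571)
C=cloud("wrist",d,p);C[d==0]=np.nan
x,y,z=C[...,0],C[...,1],C[...,2]
k=(abs(z-95)<5)&(y<-66)&(abs(x-515)<60)&(y>-170);q=C[k]
print("head",np.median(q[:,2]),k.sum(),cv2.minEnclosingCircle(q[:,:2].astype(np.float32)),np.percentile(q,[2,98],axis=0))
for c in [(449,-42),(612,-42)]:
    k=(z>106)&(np.hypot(x-c[0],y-c[1])<18);q=C[k];print("pin",k.sum(),np.median(q,0),np.percentile(q[:,2],90))
E
```

```text
at [ 499.  -108.2  351.7] [-3.140e+00 -1.000e-03  1.566e+00] q [-0.22  0.08  1.74  0.    1.31 -0.21] need cm [ 0.26  1.69 27.96] turn -0.005
head 95.1167568791005 1588 ((515.5243530273438, -105.54850769042969), 29.90015411376953) [[ 489.2373072  -131.20461003   91.96725108]
 [ 541.70982503  -78.49917022   96.77403196]]
pin 452 [452.49512722 -39.66430402 127.25386593] 129.4360981611361
pin 423 [609.31896242 -42.8881338  110.09031053] 112.61219003961568
```

Call:
{"name": "drive_tool", "arguments": {
  "deltas": [
    [0.2,1,1,0],
    [0,0.7,2,0],
    [0,0,2.5,0],
    [0,0,2.5,0],
    [0,0,2.5,0],
    [0,0,2.5,0],
    [0,0,2,0],
    [0,0,1,0],
    [0,0,0,0],
    [0,0,0,0]
  ]
}}

```text
clock: 12.88
eef_pos: [516.9, -105.5, 192.4]
tcp_rot: [-3.141, -0.0, 1.568]
contact_force: [-0.6, -0.1, 0.4]
opening: 1.001
```

```bash
python3 - <<'E'
from h import *
need([515.5,-105.5,72],1.571)
E
```

```text
at [ 516.9 -105.5  192.4] [-3.141 -0.     1.568] q [-0.2   0.27  1.89  0.    0.98 -0.2 ] need cm [-0.   -0.13 12.04] turn -0.003
```

Call:
{"name": "drive_tool", "arguments": {
  "deltas": [
    [0,-0.1,1.5,0],
    [0,0,2,0],
    [0,0,2,0],
    [0,0,2,0],
    [0,0,2,0],
    [0,0,1.5,0],
    [0,0,1,0],
    [0,0,0,0],
    [0,0,0,0]
  ]
}}

```text
clock: 13.63
eef_pos: [516.4, -106.3, 73.1]
tcp_rot: [3.141, 0.0, 1.566]
contact_force: [-0.2, 0.0, 0.0]
opening: 1.0
```

Call:
{"name": "drive_tool", "arguments": {
  "deltas": [
    [0,0,0,0],
    [0,0,0,0],
    [0,0,0,0],
    [0,0,0,0],
    [0,0,0,0],
    [0,0,0,0]
  ],
  "jaw": 1,
  "force": 60
}}

```text
clock: 14.13
eef_pos: [516.4, -106.5, 73.8]
tcp_rot: [3.14, 0.0, 1.566]
contact_force: [-1.4, 0.5, 8.1]
opening: 0.688
```

Call:
{"name": "drive_tool", "arguments": {
  "deltas": [
    [0,0,-0.3,0],
    [0,0,-0.4,0],
    [0,0,0,0],
    [0,0,0,0]
  ]
}}

```text
clock: 14.47
eef_pos: [515.8, -106.3, 79.6]
tcp_rot: [3.141, 0.0, 1.566]
contact_force: [0.3, 0.1, -4.3]
opening: 0.69
```

Call:
{"name": "drive_tool", "arguments": {
  "deltas": [
    [-1,0,0,0],
    [-2,0,0,0],
    [-2.5,0,0,0],
    [-2.5,0,0,0],
    [-2.5,0,0,0],
    [-2.5,0,0,0],
    [-2.5,0,0,0],
    [-2.5,0,0,0],
    [-2.5,0,0,0],
    [-2.5,0,0,0],
    [-2.5,0,0,0],
    [-1.5,0,0,0]
  ]
}}

```text
clock: 15.47
eef_pos: [514.1, -379.2, 79.1]
tcp_rot: [3.141, 0.001, 1.565]
contact_force: [1.2, -0.4, -3.7]
opening: 0.69
```

Call:
{"name": "drive_tool", "arguments": {
  "deltas": [
    [-0.5,0,0,0],
    [0,0,0.2,0],
    [0,0,0.2,0],
    [0,0,0.2,0],
    [0,0,0,0],
    [0,0,0,0]
  ]
}}

```text
clock: 15.97
eef_pos: [514.2, -380.2, 73.9]
tcp_rot: [-3.141, 0.0, 1.568]
contact_force: [-5.4, -0.9, 4.0]
opening: 0.688
```

Call:
{"name": "drive_tool", "arguments": {
  "deltas": [
    [0,0,0,0],
    [0,0,0,0],
    [0,0,0,0],
    [0,0,0,0],
    [0,0,0,0],
    [0,0,-1,0],
    [0,0,-3,0],
    [0,0,-3,0],
    [0,0,-4,0],
    [0,0,-4,0],
    [0,0,-4,0],
    [0,0,-3,0]
  ],
  "jaw": 0
}}

```text
clock: 16.97
eef_pos: [514.9, -381.6, 298.0]
tcp_rot: [3.139, 0.002, 1.566]
contact_force: [0.1, -0.4, -0.5]
opening: 1.001
```

Call:
{"name": "drive_tool", "arguments": {
  "deltas": [
    [1,0,-1,0],
    [2,0,0,0],
    [2,0,0,0],
    [0,0,0,0],
    [0,0,0,0]
  ]
}}

```text
clock: 17.38
eef_pos: [514.5, -330.3, 303.5]
tcp_rot: [-3.141, -0.0, 1.568]
contact_force: [0.1, 0.1, 0.3]
opening: 0.997
```

```bash
cat > mal.py <<'E'
from h import *
def mallet(C,around,rad=270):
    x,y,z=C[...,0],C[...,1],C[...,2]
    n=np.hypot(x-around[0],y-around[1])<rad
    h=C[n&(abs(z-95)<5)]; (cx,cy),rr=cv2.minEnclosingCircle(h[:,:2].astype(np.float32))
    q=C[n&(abs(z-62)<5)&(np.hypot(x-cx,y-cy)>36)]
    rc=cv2.minAreaRect(q[:,:2].astype(np.float32)); m=q[:,:2].mean(0)
    v=cv2.fitLine(q[:,:2].astype(np.float32),cv2.DIST_L2,0,.01,.01).ravel()
    a=v[:2]*np.sign(v[:2]@(m-[cx,cy]))
    far=((q[:,:2]-[cx,cy])@a)
    print("head",cx,cy,rr,len(h),"handle",len(q),rc,"dir",np.arctan2(a[1],a[0]),"far",np.percentile(far,[1,99]),"line off head",np.cross(a,v[2:4]-[cx,cy]),"z",np.median(q[:,2]))
E
python3 - <<'E' 2>/dev/null
from mal import *
im,d,p=wgrab("w3"); need([515,-380,72])
C=cloud("wrist",d,p);C[d==0]=np.nan
mallet(C,(515,-300),200)
E
```

```text
at [ 514.6 -331.1  303.3] [-3.141  0.     1.567] q [-0.57  0.29  1.6  -0.    1.25 -0.57] need cm [-4.89  0.06 23.14] turn None
head 512.3187866210938 -364.8930358886719 29.7077579498291 1431 handle 159 ((505.88714599609375, -315.8263854980469), (18.26768684387207, 28.98337745666504), 8.19410514831543) dir 1.6391142916802568 far [35.48148074 59.18592574] line off head 2.185755519700706 z 58.22477047836481
```

View pics/w3.png

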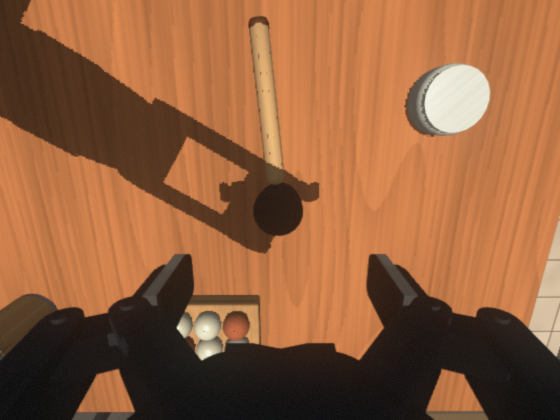

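The mallet lies in the open, head at (278,208) and handle up to (259,22). I measure the handle over its whole length.

```bash
python3 - <<'E' 2>/dev/null
from mal import *
D=np.load("w3.npz");p={k:D[k] for k in("fx","fy","cx","cy","R","t")}
C=cloud("wrist",D["d"],p);x,y,z=[C[...,i] for i in range(3)]
for y0 in range(-330,-100,25):
    q=C[(y>y0)&(y<y0+25)&(z>25)&(abs(x-500)<50)]
    if len(q): print(y0,len(q),np.median(q,0).round(1),np.percentile(q,[2,98],axis=0).round(0).tolist())
E
```

```text
-330 32246 [ 501.4 -317.9  372.2] [[452.0, -328.0, 310.0], [547.0, -310.0, 388.0]]
-305 381 [ 504.4 -292.7   52.6] [[493.0, -304.0, 44.0], [516.0, -281.0, 56.0]]
-280 1345 [ 515.9 -257.8  429.1] [[492.0, -278.0, 43.0], [516.0, -257.0, 429.0]]
-255 401 [ 499.7 -242.5   44.6] [[487.0, -254.0, 37.0], [511.0, -231.0, 48.0]]
-230 422 [ 496.4 -217.5   40.8] [[485.0, -230.0, 33.0], [508.0, -205.0, 44.0]]
-205 425 [ 494.1 -192.4   36.6] [[482.0, -204.0, 29.0], [505.0, -180.0, 41.0]]
-180 434 [ 490.9 -167.5   32.9] [[480.0, -179.0, 26.0], [503.0, -156.0, 36.0]]
-155 204 [ 489.8 -149.5   30.7] [[479.0, -155.0, 26.0], [500.0, -143.0, 33.0]]
```

The mallet sagged in the grip, so it now rests on its head edge and handle end, tilted about 0.16 rad. I will lift the handle end with a light grip so the head swivels back flat.

```bash
python3 - <<'E' 2>/dev/null
from h import *
need([492.4,-175,26],1.672)
E
```

```text
at [ 514.6 -331.1  303.3] [-3.141  0.     1.567] q [-0.57  0.29  1.6  -0.    1.25 -0.57] need cm [15.6  -2.27 27.73] turn -0.105
```

Call:
{"name": "drive_tool", "arguments": {
  "deltas": [
    [3,-0.4,1,0],
    [4,-0.6,2.5,0],
    [4,-0.6,2.5,0],
    [3.6,-0.5,2.5,0],
    [1,-0.2,2.5,0],
    [0,0,2.5,-0.105],
    [0,0,2.5,0],
    [0,0,2,0],
    [0,0,1,0],
    [0,0,0,0],
    [0,0,0,0]
  ]
}}

```text
clock: 18.35
eef_pos: [494.2, -187.5, 120.9]
tcp_rot: [-3.141, -0.0, 1.671]
contact_force: [0.2, -1.0, 0.5]
opening: 1.002
```

```bash
python3 - <<'E' 2>/dev/null
from h import *
need([492.4,-175,26],1.672)
E
```

```text
at [ 494.2 -187.5  120.9] [-3.141 -0.     1.671] q [-0.37  0.37  1.95 -0.    0.83 -0.47] need cm [ 1.26 -0.05  9.49] turn -0.001
```

Call:
{"name": "drive_tool", "arguments": {
  "deltas": [
    [1.2,0,1.5,0],
    [0,0,2.5,0],
    [0,0,2.5,0],
    [0,0,2,0],
    [0,0,1,0],
    [0,0,0,0],
    [0,0,0,0]
  ]
}}

```text
clock: 18.93
eef_pos: [493.6, -175.5, 26.7]
tcp_rot: [3.141, 0.0, 1.671]
contact_force: [0.2, -0.4, -0.5]
opening: 0.997
```

Call:
{"name": "drive_tool", "arguments": {
  "deltas": [
    [0,0,0,0],
    [0,0,0,0],
    [0,0,0,0],
    [0,0,0,0],
    [0,0,0,0],
    [0,0,0,0],
    [0,0,0,0],
    [0,0,0,0]
  ],
  "jaw": 1,
  "force": 20
}}

```text
clock: 19.6
eef_pos: [493.1, -175.2, 26.3]
tcp_rot: [3.141, 0.0, 1.671]
contact_force: [-1.6, 1.3, 6.8]
opening: 0.277
```

Call:
{"name": "drive_tool", "arguments": {
  "deltas": [
    [0,0,-0.5,0],
    [0,0,-0.5,0],
    [0,0,-0.5,0],
    [0,0,-0.5,0],
    [0,0,-0.5,0],
    [0,0,-0.4,0],
    [0,0,0,0],
    [0,0,0,0]
  ]
}}

```text
clock: 20.27
eef_pos: [492.9, -175.0, 55.2]
tcp_rot: [3.141, -0.0, 1.671]
contact_force: [0.1, 0.9, -0.9]
opening: 0.278
```

```bash
python3 - <<'E' 2>/dev/null
from h import *
r_=r.sense();print(r_["eef_pos"],r_["contact_force"],r_["wrist_torque"])
im,d=cams.grab_frame("scene");C=cloud("scene",d);x,y,z=[C[...,i] for i in range(3)]
print("head", np.median(C[(abs(x-513)<20)&(abs(y+370)<20)&(z>60)],0))
for y0 in range(-330,-130,20):
    q=C[(y>y0)&(y<y0+20)&(z>20)&(z<90)&(abs(x-500)<40)]
    if len(q): print(y0,len(q),np.median(q,0).round(1),np.percentile(q[:,2],95).round(0))
o=cv2.resize(im[180:340,100:300],(800,640))[:600];cv2.imwrite("pics/s2.png",np.clip(o[:,:,::-1]*1.6,0,255).astype(np.uint8))
E
```

```text
[ 492.89103909 -175.00293596   55.15240364] [ 0.13490116  0.94942205 -0.94588134] [ 0.13171481  0.01402834 -0.02682448]
head [ 515.63329408 -368.25312715   95.20315917]
-330 100 [ 514.6 -319.6   59.1] 67.0
-310 96 [ 512.3 -299.8   59. ] 65.0
-290 94 [ 510.1 -279.9   60. ] 65.0
-270 92 [ 508.8 -260.1   59.7] 65.0
-250 93 [ 506.3 -240.1   59.6] 66.0
-230 91 [ 504.2 -219.9   59.6] 65.0
-210 89 [ 502.4 -200.    60.6] 66.0
-190 51 [ 513.2 -183.    57.1] 86.0
-170 42 [ 499.8 -154.4   56.3] 67.0
-150 30 [ 497.7 -146.7   57.8] 65.0
```

View pics/s2.png

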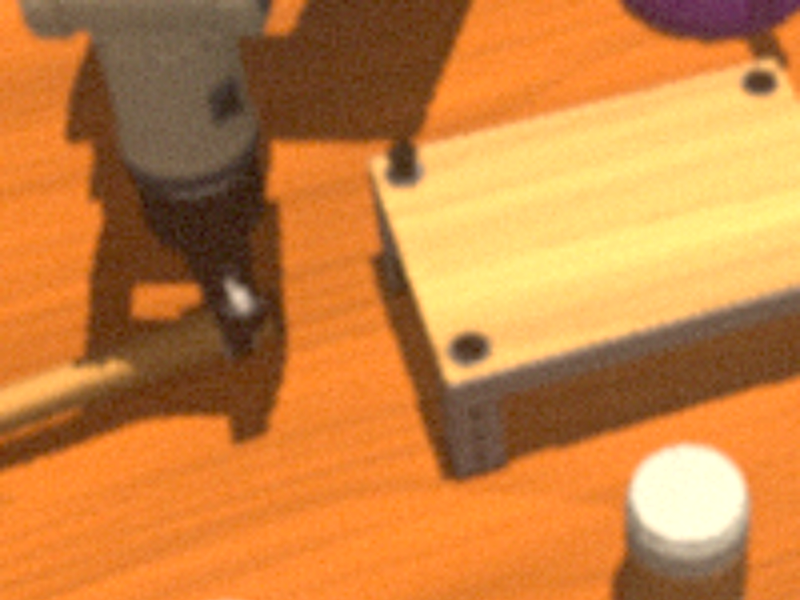

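The handle is level now, its top about z 60 along its whole length. I let go, rise and remeasure.

Call:
{"name": "drive_tool", "arguments": {
  "deltas": [
    [0,0,0,0],
    [0,0,0,0],
    [0,0,0,0],
    [0,0,0,0],
    [0,0,0,0],
    [0,0,-1.5,0],
    [0,0,-3,0],
    [-2,0,-4,0],
    [-3.5,0,-4,0],
    [-3.5,0,-4,0],
    [-1,0,-2,0],
    [0,0,0,0]
  ],
  "jaw": 0
}}

```text
clock: 21.32
eef_pos: [503.8, -261.7, 224.8]
tcp_rot: [3.135, 0.005, 1.669]
contact_force: [0.7, -1.4, -0.2]
opening: 1.0
```

Call:
{"name": "drive_tool", "arguments": {
  "deltas": [
    [0,0,0,0]
  ]
}}

```text
clock: 21.4
eef_pos: [501.7, -259.0, 220.8]
tcp_rot: [3.14, 0.001, 1.67]
contact_force: [-0.7, 0.3, 0.3]
opening: 0.997
```

```bash
cat >mal2.py <<'E'
from h import *
im,d,p=wgrab("w4")
C=cloud("wrist",d,p);x,y,z=[C[...,i] for i in range(3)]
rows=[]
for y0 in range(-320,-130,20):
    q=C[(y>y0)&(y<y0+20)&(z>20)&(z<75)&(abs(x-505)<40)]
    if len(q): rows.append(np.median(q,0)); print(y0,len(q),rows[-1].round(1),np.percentile(q[:,0],[2,98]).round(0))
h=C[(abs(z-95)<6)&(abs(x-513)<50)&(abs(y+375)<60)];print("head",len(h),cv2.minEnclosingCircle(h[:,:2].astype(np.float32)),np.median(h[:,2]))
R=np.array(rows);f=np.polyfit(R[:,1],R[:,0],1);print("dir",np.arctan2(1,f[0]),f)
s=r.sense();print(s["eef_pos"],s["tcp_rot"])
E
python3 mal2.py
```

```text
-320 406 [ 506.8 -310.    56.6] [495. 518.]
-300 440 [ 505.  -289.9   53.6] [493. 517.]
-280 437 [ 503.2 -270.    50.3] [491. 515.]
-260 453 [ 501.1 -250.    47.3] [490. 513.]
-240 458 [ 499.1 -229.9   44.1] [488. 511.]
-220 465 [ 497.4 -210.    40.7] [486. 509.]
-200 478 [ 495.3 -190.    37.6] [484. 507.]
-180 487 [ 493.2 -169.9   34.5] [482. 504.]
-160 525 [ 490.9 -149.8   31.3] [479. 502.]
-140 115 [ 491.1 -137.4   29.8] [480. 501.]
head 2425 ((511.99957275390625, -357.0478210449219), 29.688087463378906) 97.53937739900654
dir 1.666397602818223 [-9.58935974e-02  4.77136943e+02]
[ 500.84259241 -257.99900476  219.4655836 ] [-3.14132052e+00 -3.94419990e-04  1.67064252e+00]
```

It settled back tilted, so that is its natural rest. It will have to be levelled inside the grip: grip lightly at x≈110 mm, raise about 14 mm so it swivels level on its head, then clamp hard.

Call:
{"name": "drive_tool", "arguments": {
  "deltas": [
    [0.2,0,1.5,0],
    [0,0,2.5,0],
    [0,0,3,0],
    [0,0,3,0],
    [0,0,3,0],
    [0,0,2.5,0],
    [0,0,2,0],
    [0,0,1,0],
    [0,0,0,0],
    [0,0,0,0]
  ]
}}

```text
clock: 22.28
eef_pos: [500.5, -255.5, 34.2]
tcp_rot: [-3.14, -0.001, 1.672]
contact_force: [-0.3, 0.2, 0.5]
opening: 0.994
```

```bash
python3 - <<'E'
from h import *
need([501.8,-256,32],1.667)
E
```

```text
at [ 500.5 -255.5   34.2] [-3.140e+00 -1.000e-03  1.672e+00] q [-0.47  0.55  1.91  0.    0.69 -0.58] need cm [-0.07  0.13  0.22] turn 0.005
```

Call:
{"name": "drive_tool", "arguments": {
  "deltas": [
    [0,0.1,0,0],
    [0,0,0,0],
    [0,0,0,0],
    [0,0,0,0],
    [0,0,0,0],
    [0,0,0,0],
    [0,0,0,0],
    [0,0,0,0]
  ],
  "jaw": 1,
  "force": 20
}}

```text
clock: 22.95
eef_pos: [502.2, -256.3, 35.5]
tcp_rot: [3.141, 0.0, 1.671]
contact_force: [-1.5, 0.0, 7.5]
opening: 0.275
```

Call:
{"name": "drive_tool", "arguments": {
  "deltas": [
    [0,0,-0.3,0],
    [0,0,-0.3,0],
    [0,0,-0.3,0],
    [0,0,-0.3,0],
    [0,0,-0.3,0],
    [0,0,0,0],
    [0,0,0,0]
  ]
}}

```text
clock: 23.53
eef_pos: [502.1, -256.0, 50.1]
tcp_rot: [3.141, -0.0, 1.671]
contact_force: [-0.0, 1.8, -1.4]
opening: 0.277
```

```bash
cat >lev.py <<'E'
from h import *
import sys
def lev(bx,by,dirn,cam="scene",zr=(30,90)):
    im,d=cams.grab_frame(cam);p=cams.camera_params(cam);C=cloud(cam,d,p)
    a=np.array([np.cos(dirn),np.sin(dirn)]);n=np.array([-a[1],a[0]])
    u=(C[...,:2]-[bx,by])@a;w=(C[...,:2]-[bx,by])@n
    for u0 in list(range(-30,30,20))+list(range(40,240,20)):
        q=C[(u>u0)&(u<u0+20)&(abs(w)<14)&(C[...,2]>zr[0])&(C[...,2]<zr[1])]
        if len(q)>5: print(u0+10,len(q),np.percentile(q[:,2],[50,90]).round(1),end="; ")
    s=r.sense();print(s["eef_pos"].round(1),s["contact_force"].round(1),s["wrist_torque"].round(2))
E
python3 -c "
from lev import *
lev(514,-370,1.667,zr=(25,105))"
```

```text
-20 87 [93.3 96.9]; 0 79 [95.3 98.3]; 20 89 [94.4 97.7]; 50 96 [58.8 64. ]; 70 95 [59.5 64.5]; 90 94 [59.1 63.6]; 110 6 [50.6 73. ]; 130 51 [56.7 64.5]; 150 91 [60.1 64.7]; 170 85 [60.  65.5]; 190 87 [61.  65.6]; 210 86 [59.8 65.5]; 230 70 [60.4 65.4]; [ 502.1 -256.    50. ] [ 0.8  2.4 -1.5] [ 0.22  0.01 -0.  ]
```

Level: the top stays at 59–60 along the handle while the head rests on the bench. I clamp hard and lift.

Call:
{"name": "drive_tool", "arguments": {
  "deltas": [
    [0,0,0,0],
    [0,0,0,0],
    [0,0,0,0],
    [0,0,-0.2,0],
    [0,0,-0.4,0],
    [0,0,-0.4,0],
    [0,0,0,0],
    [0,0,0,0]
  ],
  "jaw": 1,
  "force": 120
}}

```text
clock: 24.25
eef_pos: [502.2, -256.3, 60.1]
tcp_rot: [3.141, 0.0, 1.671]
contact_force: [0.7, 0.3, -4.0]
opening: 0.258
```

```bash
python3 -c "
from lev import *
lev(514,-370,1.667,zr=(25,125))"
```

```text
-20 90 [102.7 106.4]; 0 75 [105.  106.9]; 20 93 [104.1 107.1]; 50 97 [68.7 73.4]; 70 94 [69.4 74. ]; 90 93 [69.5 74. ]; 110 8 [ 63.7 113.1]; 130 59 [68.1 75.8]; 150 90 [68.6 74.4]; 170 91 [71.1 76. ]; 190 87 [69.9 74.7]; 210 87 [70.5 75.4]; 230 70 [69.8 75.3]; [ 502.1 -256.2   60. ] [-0.5 -0.3 -4.9] [0.35 0.06 0.05]
```

Call:
{"name": "drive_tool", "arguments": {
  "deltas": [
    [0,0,-0.5,0],
    [0,0,-1,0],
    [0,0,-1.5,0],
    [0,0,-2,0],
    [0,0,-2,0],
    [0,0,-2,0],
    [0,0,-2,0],
    [0,0,-2,0],
    [0,0,-1.5,0],
    [0,0,-0.8,0],
    [0,0,-0.4,0],
    [0,0,0,0]
  ]
}}

```text
clock: 25.3
eef_pos: [502.2, -256.2, 217.7]
tcp_rot: [3.141, 0.001, 1.671]
contact_force: [0.2, -0.3, -5.7]
opening: 0.256
```

```bash
python3 - <<'E'
from h import *
im,d=cams.grab_frame("top");C=cloud("top",d);z=C[...,2]
s=r.sense();e=s["eef_pos"];fz=e[2]-50
h=C[(abs(z-(fz+95))<8)&(np.hypot(C[...,0]-514,C[...,1]+370)<60)];(cx,cy),rr=cv2.minEnclosingCircle(h[:,:2].astype(np.float32))
print(len(h),cx,cy,rr,np.median(h[:,2]),fz+95,h[:,:2].mean(0))
a=s["tcp_rot"][2];R=np.array([[np.cos(a),np.sin(a)],[np.sin(a),-np.cos(a)]]);print("head in tool",R.T@(np.array([cx,cy])-e[:2]))
im,d,p=wgrab("w5");C=cloud("wrist",d,p);z=C[...,2]
h=C[(abs(z-(fz+95))<8)&(np.hypot(C[...,0]-514,C[...,1]+370)<60)];print(len(h),h[:,:2].mean(0) if len(h) else 0,cv2.minEnclosingCircle(h[:,:2].astype(np.float32)) if len(h) else 0)
# pins, using earlier views without arm over them
D=np.load("top1.npz");g=D["im"].max(2)
for c,zz in [((451,-41,128),128),((609.5,-42,112),112),((614,215,112),112),((453,220,112),112)]:
    u,v=map(int,proj("top",np.array(c,float)));w=g[v-9:v+10,u-9:u+10].astype(float);k=w<(w.min()+np.median(w))/2;ys,xs=np.where(k)
    print(c,(u,v),onplane("top",xs.mean()+u-9,ys.mean()+v-9,zz).round(1))
need([440,70,210],1.671)
E
```

```text
13 484.74761962890625 -363.63153076171875 9.106550216674805 257.48815935966456 261.75890781287956 [ 484.56294669 -362.83664123]
head in tool [-105.38443984  -27.81263363]
0 0 0
(451, -41, 128) (347, 223) [448.4 -38.8 128. ]
(609.5, -42, 112) (346, 169) [608.4 -42.5 112. ]
(614, 215, 112) (257, 167) [613.3 216.1 112. ]
(453, 220, 112) (254, 222) [448.9 213.2 112. ]
at [ 501.6 -255.9  216.2] [-3.141e+00 -1.000e-03  1.671e+00] q [-0.47  0.29  1.8   0.    1.05 -0.57] need cm [33.04 -2.86  0.64] turn 0.0
```

```bash
python3 - <<'E'
from h import *
im,d=cams.grab_frame("scene");C=cloud("scene",d);z=C[...,2]
s=r.sense();e=s["eef_pos"];fz=e[2]-50
h=C[(abs(z-(fz+94))<5)&(np.hypot(C[...,0]-514,C[...,1]+370)<70)];(cx,cy),rr=cv2.minEnclosingCircle(h[:,:2].astype(np.float32))
print(len(h),cx,cy,rr,h.mean(0),np.percentile(h,[3,97],axis=0))
a=s["tcp_rot"][2];R=np.array([[np.cos(a),np.sin(a)],[np.sin(a),-np.cos(a)]]);o=R.T@(np.array([cx,cy])-e[:2]);print("head in tool",o)
t=np.array([451,-40])-R@o;print("tcp target",t);need([*t,e[2]])
E
```

```text
439 512.9412231445312 -368.16143798828125 31.512237548828125 [ 515.08785313 -366.80052522  260.0533834 ] [[ 489.25571572 -391.70491902  255.713264  ]
 [ 539.96192054 -341.33906908  263.48953547]]
head in tool [-112.9581728     0.14909203]
tcp target [439.52498906  72.3739078 ]
at [ 501.5 -255.8  215.8] [-3.140e+00 -1.000e-03  1.671e+00] q [-0.47  0.29  1.8   0.    1.05 -0.57] need cm [33.27 -2.87  0.04] turn None
```

Call:
{"name": "drive_tool", "arguments": {
  "deltas": [
    [1,-0.1,0,0],
    [2,-0.2,0,0],
    [3,-0.3,0,0],
    [3.5,-0.3,0,0],
    [3.5,-0.3,0,0],
    [3.5,-0.3,0,0],
    [3.5,-0.3,0,0],
    [3.5,-0.3,0,0],
    [3.5,-0.3,0,0],
    [3,-0.2,0,0],
    [2,-0.2,0,0],
    [1.2,-0.1,0,0]
  ]
}}

```text
clock: 26.45
eef_pos: [438.4, 73.8, 216.3]
tcp_rot: [-3.14, -0.001, 1.673]
contact_force: [-0.1, 0.4, -4.3]
opening: 0.262
```

Call:
{"name": "drive_tool", "arguments": {
  "deltas": [
    [0.1,0,0,0],
    [0,0,0,0],
    [0,0,0,0]
  ]
}}

```text
clock: 26.7
eef_pos: [439.6, 72.1, 216.6]
tcp_rot: [-3.141, 0.0, 1.672]
contact_force: [0.1, 0.2, -5.3]
opening: 0.256
```

```bash
cat >chk.py <<'E'
from lev import *
def go(n):
    need([439.5,72.4,180],1.671)
    lev(451,-41,1.667,zr=(140,300))
    im,d=cams.grab_frame("scene");C=cloud("scene",d);z=C[...,2];e=r.sense()["eef_pos"]
    h=C[(abs(z-(e[2]+44))<6)&(np.hypot(C[...,0]-451,C[...,1]+41)<60)]
    print("head",len(h),cv2.minEnclosingCircle(h[:,:2].astype(np.float32)) if len(h) else 0)
    o=cv2.resize(im[140:290,150:330],(720,600));cv2.imwrite(f"pics/{n}.png",np.clip(o[:,:,::-1]*1.6,0,255).astype(np.uint8))
E
python3 -c "
from chk import *
go('s3')"
```

```text
at [439.6  72.1 216.6] [-3.141  0.     1.672] q [ 0.16  0.11  2.03 -0.    1.    0.06] need cm [ 0.03 -0.    3.66] turn 0.001
-20 146 [239.  261.5]; 0 59 [261.  263.3]; 20 66 [260.7 263.1]; 50 85 [223.6 229.7]; 70 85 [223.2 229.5]; 90 123 [227.4 291. ]; 110 35 [229.5 268. ]; 130 19 [211.2 215.6]; 150 59 [220.2 230.1]; 170 82 [225.8 231.1]; 190 81 [226.1 230.4]; 210 75 [226.4 230.8]; 230 53 [226.6 231.3]; [439.7  71.8 216.6] [-0.2  0.5 -3.8] [0.34 0.03 0.  ]
head 330 ((450.5224304199219, -40.13566589355469), 32.04938888549805)
```

View pics/s3.png

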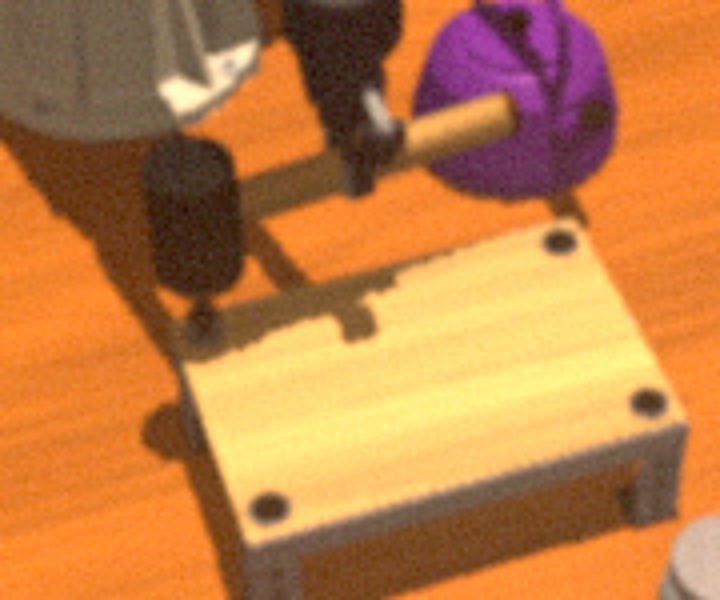

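The head is centred over the raised pin: head (450.5,-40) against pin (451,-41), face about 39 mm above it. First blow.

Call:
{"name": "drive_tool", "arguments": {
  "deltas": [
    [0,0,0.6,0],
    [0,0,1.6,0],
    [0,0,2,0],
    [0,0,0.8,0],
    [0,0,0,0],
    [0,0,0,0]
  ]
}}

```text
clock: 27.3
eef_pos: [439.5, 71.9, 166.7]
tcp_rot: [-3.14, 0.0, 1.67]
contact_force: [-0.3, 0.1, -4.0]
opening: 0.26
```

```bash
python3 -c "
from chk import *
go('s4')"
```

```text
at [439.5  71.9 166.7] [-3.14  0.    1.67] q [0.16 0.18 2.08 0.   0.88 0.06] need cm [ 0.05  0.   -1.33] turn -0.001
-20 124 [201.7 212. ]; 0 56 [211.3 213.8]; 20 63 [210.4 213.6]; 50 81 [173.4 179.3]; 70 106 [176.6 289.5]; 90 122 [177.9 247.4]; 110 30 [180.1 244.9]; 130 20 [162.9 173.2]; 150 55 [172.1 179.8]; 170 77 [176.8 181.1]; 190 75 [175.3 181.2]; 210 77 [175.7 182.3]; 230 51 [176.1 182.4]; [439.5  72.  167. ] [ 0.5  0.1 -3.9] [ 0.4   0.05 -0.02]
head 312 ((450.9010314941406, -39.7157096862793), 30.912738800048828)
```

The head followed without slipping and its face is near z 116. I back off and strike to just past home.

Call:
{"name": "drive_tool", "arguments": {
  "deltas": [
    [0,0,-1.5,0],
    [0,0,-1.5,0],
    [0,0,0,0],
    [0,0,0,0],
    [0,0,0.8,0],
    [0,0,1.8,0],
    [0,0,1.2,0],
    [0,0,0,0],
    [0,0,0,0],
    [0,0,0,0]
  ]
}}

```text
clock: 28.23
eef_pos: [439.1, 72.2, 158.2]
tcp_rot: [-3.14, -0.0, 1.671]
contact_force: [0.0, 0.6, -3.5]
opening: 0.256
```

```bash
python3 -c "
from chk import *
go('s5')"
```

```text
at [439.1  72.2 158.2] [-3.14  -0.     1.671] q [0.16 0.19 2.09 0.   0.86 0.06] need cm [ 0.02  0.04 -2.18] turn -0.0
-20 117 [189.1 208.9]; 0 55 [207.4 209.6]; 20 63 [206.5 209.3]; 50 84 [168.7 174.2]; 70 122 [171.2 291.1]; 90 116 [170.9 238.3]; 110 40 [170.4 221.8]; 130 17 [151.3 164.4]; 150 53 [160.  168.2]; 170 74 [165.1 170.9]; 190 77 [164.1 169.9]; 210 72 [163.  167.9]; 230 54 [161.5 167.6]; [439.1  72.2 158.3] [-0.5  0.5 -4.4] [0.35 0.05 0.01]
head 259 ((449.5771484375, -38.47102737426758), 32.81828689575195)
```

The head stopped at face z ≈112 and the handle slipped slightly, which fits the pin meeting its stop. I raise, move clear and check the pin height.

Call:
{"name": "drive_tool", "arguments": {
  "deltas": [
    [0,0,-1.5,0],
    [0,0,-2,0],
    [0,0,-2,0],
    [-2,0,-1,0],
    [-3,0,0,0],
    [-3,0,0,0],
    [-3,0,0,0],
    [-3,0,0,0],
    [-3,0,0,0],
    [-2,0,0,0],
    [0,0,0,0],
    [0,0,0,0]
  ]
}}

```text
clock: 29.33
eef_pos: [458.3, -117.5, 223.6]
tcp_rot: [-3.141, -0.001, 1.669]
contact_force: [-0.3, 1.0, -5.0]
opening: 0.262
```

```bash
python3 - <<'E'
from h import *
im,d=cams.grab_frame("scene");im2,d2,p2=wgrab("w6")
for nm,C in [("scene",cloud("scene",d)),("wrist",cloud("wrist",d2,p2))]:
  x,y,z=[C[...,i] for i in range(3)]
  for c in [(450,-41),(609.5,-42),(614,216),(452,219)]:
    k=(z>60)&(z<150)&(np.hypot(x-c[0],y-c[1])<9);q=C[k];print(nm,c,k.sum(),np.percentile(q[:,2],[25,50,75,90,95]).round(1) if len(q) else 0)
print(r.sense()["eef_pos"])
o=cv2.resize(im[140:290,120:300],(720,600));cv2.imwrite("pics/s6.png",np.clip(o[:,:,::-1]*1.6,0,255).astype(np.uint8))
E
```

```text
scene (450, -41) 26 [109.  112.  113.3 113.8 113.9]
scene (609.5, -42) 32 [109.3 110.8 112.4 113.6 114. ]
scene (614, 216) 29 [109.7 111.2 113.2 114.  114.4]
scene (452, 219) 20 [109.8 110.9 112.4 113.5 114.2]
wrist (450, -41) 0 0
wrist (609.5, -42) 470 [110.9 111.7 112.3 112.7 113. ]
wrist (614, 216) 0 0
wrist (452, 219) 0 0
[ 458.28803107 -116.24612483  223.62059815]
```

View pics/s6.png

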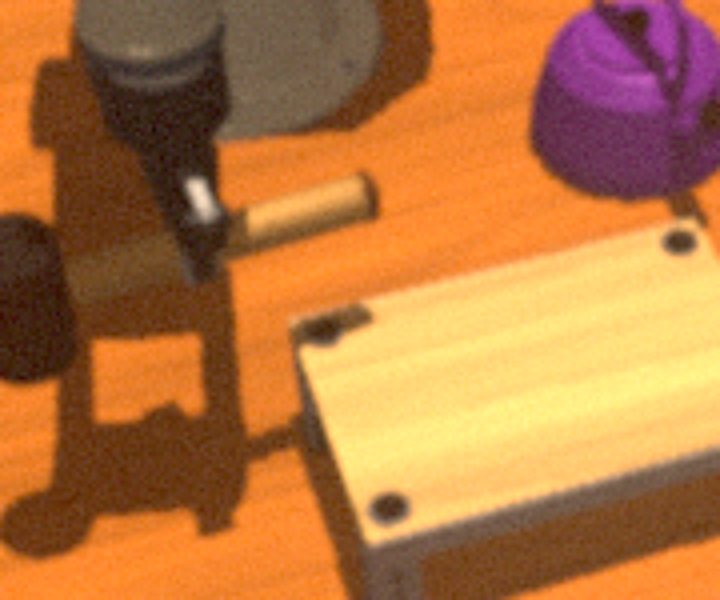

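Visually the pin sits like the others, at z 109–114 in all four. I take one finer wrist-depth comparison on the way to the put-down spot.

Call:
{"name": "drive_tool", "arguments": {
  "deltas": [
    [0,1.5,0,0],
    [0,2.5,0,0],
    [0,2.5,0,0],
    [0,2,0,0],
    [0,1,0,0],
    [0,0,0,0],
    [0,0,0,0]
  ]
}}

```text
clock: 30.02
eef_pos: [552.8, -106.3, 223.4]
tcp_rot: [-3.14, -0.001, 1.673]
contact_force: [-0.8, 0.1, -4.3]
opening: 0.265
```

```bash
python3 - <<'E'
from h import *
im2,d2,p2=wgrab("w7");C=cloud("wrist",d2,p2)
x,y,z=[C[...,i] for i in range(3)]
for c in [(450,-41),(609.5,-42)]:
    k=(z>60)&(z<150)&(np.hypot(x-c[0],y-c[1])<9);q=C[k];print(c,k.sum(),np.percentile(q[:,2],[25,50,75,90,95]).round(1) if len(q) else 0, q[:,:2].mean(0))
    for a,b in [(20,28)]:
        k=(abs(z-105)<15)&(np.hypot(x-c[0],y-c[1])<b)&(np.hypot(x-c[0],y-c[1])>a);print("deck",k.sum(),np.median(z[k]))
need([502,-256,60],1.671)
E
```

```text
(450, -41) 427 [111.4 112.1 112.5 113.  113.3] [450.46475051 -40.74391098]
deck 1299 105.08823957826684
(609.5, -42) 439 [111.2 111.8 112.4 112.9 113.2] [609.26414029 -41.916185  ]
deck 1452 104.94164392954212
at [ 552.2 -106.5  223.4] [-3.140e+00 -1.000e-03  1.672e+00] q [-0.19  0.28  1.79 -0.    1.07 -0.29] need cm [-14.37  -6.48  16.35] turn 0.001
```

The pin stands 7.0 mm above the deck and a home pin 6.9 mm. It is home, so I put the mallet down.

Call:
{"name": "drive_tool", "arguments": {
  "deltas": [
    [-1.4,-0.5,0,0],
    [-2.5,-1.2,0,0],
    [-3,-1.3,0,0],
    [-3,-1.3,1,0],
    [-2.5,-1.2,2,0],
    [-2,-1,2,0],
    [0,0,2.5,0],
    [0,0,2.5,0],
    [0,0,2.3,0],
    [0,0,1.5,0],
    [0,0,0.9,0],
    [0,0,0,0]
  ]
}}

```text
clock: 31.07
eef_pos: [501.2, -256.2, 75.3]
tcp_rot: [-3.138, -0.002, 1.671]
contact_force: [0.3, -0.5, -4.1]
opening: 0.261
```

Call:
{"name": "drive_tool", "arguments": {
  "deltas": [
    [0,0,0.5,0],
    [0,0,0.4,0],
    [0,0,0,0],
    [0,0,0,0]
  ]
}}

```text
clock: 31.4
eef_pos: [503.4, -257.1, 68.5]
tcp_rot: [3.141, 0.0, 1.671]
contact_force: [0.2, 0.3, -4.3]
opening: 0.262
```

Call:
{"name": "drive_tool", "arguments": {
  "deltas": [
    [0,0,0.5,0],
    [0,0,0.4,0],
    [0,0,0.3,0],
    [0,0,0.2,0],
    [0,0,0.2,0],
    [0,0,0,0],
    [0,0,0,0],
    [0,0,0,0]
  ]
}}

```text
clock: 32.07
eef_pos: [503.3, -257.1, 51.9]
tcp_rot: [3.142, 0.0, 1.671]
contact_force: [0.1, 0.6, -4.0]
opening: 0.26
```

Call:
{"name": "drive_tool", "arguments": {
  "deltas": [
    [0,0,0.2,0],
    [0,0,0.2,0],
    [0,0,0.2,0],
    [0,0,0,0],
    [0,0,0,0]
  ]
}}

```text
clock: 32.48
eef_pos: [503.3, -257.1, 46.2]
tcp_rot: [3.141, 0.0, 1.671]
contact_force: [-1.6, 2.5, 2.5]
opening: 0.262
```

On the bench. I ease the grip, let the handle end swivel down, then open and leave.

Call:
{"name": "drive_tool", "arguments": {
  "deltas": [
    [0,0,0,0],
    [0,0,0,0],
    [0,0,0.3,0],
    [0,0,0.3,0],
    [0,0,0.3,0],
    [0,0,0,0]
  ],
  "jaw": 1,
  "force": 20
}}

```text
clock: 32.98
eef_pos: [503.7, -256.4, 37.5]
tcp_rot: [3.141, -0.0, 1.671]
contact_force: [-1.8, 8.8, 12.8]
opening: 0.263
```

Call:
{"name": "drive_tool", "arguments": {
  "deltas": [
    [0,0,0,0],
    [0,0,0,0],
    [0,0,0,0],
    [0,0,0,0],
    [0,0,0,0],
    [0,0,-1,0],
    [0,0,-3,0],
    [0,0,-4,0],
    [0,0,-4,0],
    [0,0,-4,0],
    [0,0,-2,0],
    [0,0,0,0]
  ],
  "jaw": 0
}}

```text
clock: 33.98
eef_pos: [505.7, -258.4, 223.1]
tcp_rot: [3.134, 0.005, 1.671]
contact_force: [0.6, -0.4, -0.4]
opening: 1.001
```

```bash
python3 mal2.py; python3 - <<'E'
from h import *
im,d=cams.grab_frame("scene");cv2.imwrite("pics/end.png",im[:,:,::-1])
C=cloud("scene",d);x,y,z=[C[...,i] for i in range(3)]
k=C[(z>140)&(z<210)&(abs(x-575)<140)&(abs(y-400)<100)];print("kettle handle",len(k),k[:,2].max(),k.mean(0))
D=np.load("scene0.npz");a=D["im"].astype(int);e=np.abs(a-im).max(2);print("tin/jar diff",e[268:330,255:290].mean(),e[265:320,310:350].mean(),e[328:372,135:178].mean())
print(r.sense()["eef_pos"],r.sense()["opening"])
E
```

```text
-320 406 [ 509.5 -310.    57. ] [498. 521.]
-300 412 [ 507.6 -289.9   53.8] [496. 519.]
-280 419 [ 505.6 -270.    50.7] [494. 517.]
-260 435 [ 503.6 -250.    47.4] [492. 515.]
-240 436 [ 501.6 -230.    44.3] [491. 513.]
-220 453 [ 499.7 -209.7   41.1] [488. 511.]
-200 492 [ 497.7 -190.    37.8] [486. 510.]
-180 504 [ 495.7 -170.1   34.5] [484. 508.]
-160 522 [ 493.7 -149.9   31.4] [482. 506.]
-140 159 [ 493.6 -136.9   30.1] [482. 504.]
head 2386 ((513.8912963867188, -355.7737121582031), 29.884977340698242) 97.51104313278461
dir 1.6663851005810693 [-9.58809802e-02  4.79690092e+02]
[ 504.5509724  -257.81511094  220.34607574] [3.136617   0.00325308 1.67112793]
kettle handle 314 200.12163356933755 [591.72811999 388.27549977 185.59766073]
tin/jar diff 6.852534562211981 5.737727272727272 5.429175475687104
[ 503.41115531 -257.24657381  218.19751723] 1.0022684208835477
```

View pics/end.png

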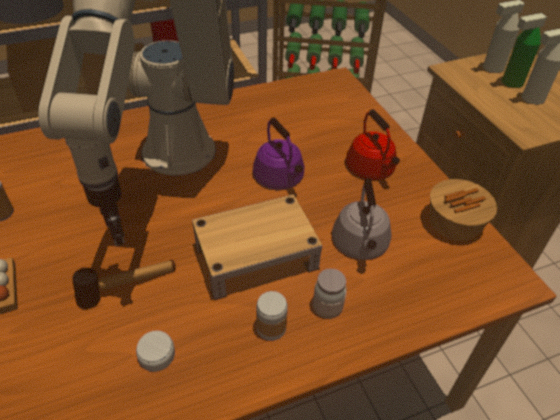

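The end view shows the kettle upright at (362,228), the mallet in the open at (88,288)–(172,267), all four pins flush, and the jar and tins where they were. I hand in.

```bash
python3 -c "
from rig import job
print(job.sign_off())"
```

```text
the job is handed in; nothing more can be done
None
```

The job is handed in at about 34 s of the 72 s, and every end condition I could check looked met; `sign_off` returns no verdict.

- **Kettle:** the grey kettle went from the shelf to clear bench near (575, 400) and stands upright, with its handle top at z ≈ 197–200 mm.
- **Mallet drawn out:** I drew it out by its head, set it down in the open and let go.
- **Pin:** I took the mallet by its handle about 113 mm from the head and struck twice. Wrist depth then put the raised pin 7.0 mm above the deck, against 6.9 mm for a home pin.
- **Mallet put down:** it lies in the open, head centre near (514, -364) and handle end short of the shelf at y ≈ -135 mm.
- **Jar and tins:** the before and after scene pictures match where they stand.

What did not go as expected:
- **Tilted mallet:** it sagged in the head grip and rests tilted about 0.16 rad, on its head's edge and handle end, rather than level. My first attempt to stand it flat did not hold, so I levelled it in the grip before striking. It is tilted the same way now, with head and handle end still under 75 mm.
- **Second blow:** the handle turned slightly in the pads (about 0.03 rad) as the pin met its stop.

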